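# Clear the jammed stock box from the sorting chute

### The arm

A 7-joint arm with a two-finger parallel gripper is mounted at the origin on the work surface. World frame = base frame: x ahead of the robot, y to its left, z up, the work surface at z = 0. Lengths are in m, angles in rad, forces in N, time in s.
With the tool pointing down it reaches from about 0.425 to 0.95 m from the base axis. Payload 4.7 kg.
Tool frame: the origin (TCP) lies where the fingers leave the gripper's body, on its centre line; the fingertips stand 73 mm ahead of it and the grasp point (between the pads) lies 54 mm ahead of it; y points along the fingers, z is the direction in which the jaws open and shut, and the axes are right-handed (so a half turn about y gives the same grasp; the last joint's range is limited). The gripper opens to 85 mm and grips with 20 to 120 N. Pads are 22 mm wide; open, the fingers measure 114 mm over their backs; the gripper's body (76 mm by 85 mm) begins 54 mm behind the grasp point. The pads swing forward as they close: fully open they stand 13 mm farther back than shut.
Start: joints at [1.19, 0.469, -0.049, 1.532, 0.024, 1.141, -0.082], TCP at [0.233, -0.634, 0.304] pointing down, gripper open.
Joint ranges: [-2.59, 2.59], [-0.33, 1.99], [-1.39, 1.29], [0.1, 2.45], [-1.04, 4.18], [0.21, 1.99], [-2.66, 2.66]. Speed limits (rad/s): [2.57, 2.57, 3.14, 3.14, 3.14, 3.14, 3.14].

### API

Orientations are given as a rotation vector (axis times angle).
In Python, from workcell import bot gives the robot as it stands.
- The arm moves only by the shell command python3 -m creep 'ROWS' [OPENING] [FORCE]. ROWS is a JSON object of lists of equal length, an entry for each row: "offset": the shift along the tool's x, y, z in units of 0.12 m (1.0 is 0.12 m), a list of three; "turn": the turn, a rotation vector about the tool's x, y, z in units of 2 rad (1.0 is 2 rad), a list of three. A call has 1 to 8 rows; each row is the pose to reach, as a shift and turn from the pose commanded when the call began, along the tool's axes at that moment; what a row does not reach only later rows make up. A row lasts 1/8 s, in which the tool goes at most 62.5 mm and 10.7 degrees, less where a joint would pass 70% of its speed; a pose out of reach is approached as far as the arm can. A call with a number of a shift or a turn outside -1 to 1 is refused whole. A call with a gripper value outside its range is refused whole. OPENING is the opening, from 0 (shut) to 1 (fully open), set as the call begins (- or left out, the last holds). The fingers move at their own pace and stop on an object; FORCE is the grip in N (left out, the last holds). Time passes only in rows, so rows that repeat a pose let the fingers close. It gives the time, the measured TCP pose, the force and the opening at its end, in the units of the state.
- bot.get_obs(): the state, without advancing time (a new reading comes with each control period).
- bot.capture(name): name is "scene" or "side" or "wrist"; returns the picture (384x512x3 uint8, red, green, blue); there is no depth.
- bot.camera_info(name): a dict with "intrinsics" (3x3 intrinsics, pixels), "pose" (4x4, takes a point from camera to world coordinates); the wrist camera has in their place "T_tool_cam" (4x4, takes a point from camera to tool coordinates, whose origin is the TCP and whose axes are the tool frame's). Camera axes: x right, y down, z forward; pixel columns grow to the right and rows downward; lengths in m; the calibration is good to about 2 mm. A picture is of the moment at which its call begins: read the wrist's pose just before it. camera_info takes no time and is no camera call.
- bot.close_job(): hands the job in, once; it reports no verdict.
The state is a dict: "time_s": time; "joint_positions": joint angles; "joint_velocities": joint speeds; "effort": joint torques, N m; "tool_pos": TCP position; "ee_rot": TCP orientation; "force": force on the tool from outside, world axes, zero at the start; "ft_torque": the same for the moment, N m; "finger_gap": finger opening in m.
Only numpy, scipy, OpenCV 4.12 (cv2) and the standard library are available. Lean on these libraries where they do the work, as an engineer would, in place of code of your own. Each camera call takes 0.05 s, during which the arm holds its last target.

### The job

A small box with a green label has turned sideways and jammed across the narrowing chute, its ends caught under the two side lips. Push it back up the chute until it lies clear of the lips, then lift it out and lay it down gently, flat and label up, in the tray with the green card. Do not disturb the other things on the table.

Things in the scene. Friction and masses are not known exactly. Their poses are not given: they have to be found in the camera images.
- chute: Sorting chute fixed to the table, position and yaw vary. Origin: on the table under its middle. Own x is level, from the low outlet (robot side) to the high end; y across; z up. Flat aluminium floor rising 25 degrees towards +x, blue side walls 40 mm high square to the floor, 3 mm thick, closing in towards the outlet: 68 mm apart at the bottom end, 111 mm at the wide end.
- chute_floor (a point): Point on the chute floor's centre line, 100 mm above the chute's origin (own x 0, y 0); axes as the chute's. u = distance up the slope from here. Floor from u = -120 to +140 mm. Inside half-width grows evenly from 34 mm at u = -120 to 55.5 mm at u = +40, then is constant.
- lip_end (a point): Point on the floor's centre line at u = +35 mm, where the lips end. From u = -70 to +35 each wall has an inward lip 3 mm thick, its underside 30 mm off the floor (square to it), leaving an open slot 50 mm wide on the centre line. Above u = +35 there are none: a box lying across with its lower long face past this point can be lifted out.
- shelf_edge (a point): Middle of the lower front edge of the steel shelf over the chute's upper part: chute x +72, z 262 mm. The shelf runs to x +187, 172 mm wide, with a carton on it (to 312 mm); 16 mm posts at x 155, y +-78. An upright gripper strikes it above the lips' end: lean, roughly square to the chute floor, gripper body towards the outlet.
- catch (a point): Centre of the open catch carton at the outlet, on the table: 130 x 200 mm (chute x, y), walls 32 mm high, floor 4 mm thick. Chute x -200 mm.
- green_box: The jammed brown box, 30 x 90 x 24 mm (own x, y, z), 80 to 170 g, green label on its +z face. Origin: centre of its underside. At the start it lies flat on the chute floor, square across (own x up the slope), centre near u = -18 mm, ends under the lips. Only walls and friction hold it: it slides up with a few newtons, stays on the slope where it is left and does not slide back.
- green_tray: White open tray with a green card on its floor and ends, fixed; 120 x 160 mm outside (own x, y), 30 mm high, walls and floor 4 mm thick. Origin: centre of its underside.
- purple_tray: The same tray with a purple card: not the one to use. The two trays swap places.
- purple_box: Box of the same size as the jammed one with a purple label, lying in the catch carton; leave it. Origin: centre of its underside.
- plain_box: Box of the same size with a white label, lying in the catch carton; leave it. Origin: centre of its underside.
- calculator: Grey calculator 130 x 80 x 14 mm, loose; leave it. Origin: centre of its underside.
- bucket: White bucket, 136 mm across, 120 mm high, loose; leave it. Origin: centre of its underside.
- pen_cup: Grey pen cup, 72 mm across, 155 mm high with pens, loose; leave it. Origin: centre of its underside.
- clip_box: White and orange box of clips 50 x 80 x 22 mm, loose; leave it. Origin: centre of its underside.
- tape_roll: Roll of tape lying flat, 90 mm across, 48 mm high, loose; leave it. Origin: centre of its underside.
Not all that is in view belongs to the job. What is shaped like the green_tray but orange or yellow is not meant.

How it is judged:
By the outcome, as a careful person would: the job done as asked, in the order asked, and still so for the second after the job is handed in, with the robot touching nothing.
It also fails if it takes over 53 s, if anything falls off the work surface, if the arm or the gripper's body presses on something with over 40 N, if the wrist force passes 120 N, or if a joint passes its speed limit or range.

## Working session

There is one attempt and no reset: what is moved stays moved. The work goes in short steps, Python scripts to look and compute and a shell command to move; the robot and the scene stay as the last step left them, time stands still between calls to the robot, and variables do not carry over. Pictures are saved under pics/ and viewed, and the job is handed in when it is done.

```bash
ls; mkdir -p pics; python3 - <<'E'
from workcell import bot
import cv2,json,numpy as np
np.set_printoptions(precision=4,suppress=True)
o=bot.get_obs(); print(o)
for n in ["scene","side","wrist"]:
    im=bot.capture(n); cv2.imwrite(f"pics/{n}0.png",im[:,:,::-1]); print(n,bot.camera_info(n))
E
```

```text
pics
{'time_s': 0.0, 'joint_positions': array([ 1.1901,  0.4695, -0.0486,  1.5337,  0.0241,  1.141 , -0.0823]), 'joint_velocities': array([ 0.0024,  0.001 , -0.0021,  0.001 ,  0.0015,  0.0007, -0.0005]), 'effort': array([  0.0005, -51.0303,  -0.0471, -23.7712,   0.0106,   0.0074,
         0.    ]), 'tool_pos': array([ 0.2324, -0.6332,  0.3028]), 'ee_rot': array([-0.3612,  2.0322, -2.0282]), 'force': array([ 0.208 , -1.1356,  0.0143]), 'ft_torque': array([ 0.0209, -0.0292,  0.0433]), 'finger_gap': 0.08531934691793175}
scene {'intrinsics': array([[385.1573,   0.    , 252.7985],
       [  0.    , 385.1573, 194.0669],
       [  0.    ,   0.    ,   1.    ]]), 'pose': array([[-0.8729,  0.3664, -0.3223,  0.8353],
       [ 0.4876,  0.629 , -0.6054,  0.6143],
       [-0.019 , -0.6856, -0.7277,  0.9964],
       [ 0.    ,  0.    ,  0.    ,  1.    ]])}
side {'intrinsics': array([[490.4393,   0.    , 257.532 ],
       [  0.    , 490.4393, 192.9505],
       [  0.    ,   0.    ,   1.    ]]), 'pose': array([[-0.7715, -0.3202,  0.5499, -0.5325],
       [-0.6362,  0.3984, -0.6606,  1.1398],
       [-0.0076, -0.8595, -0.5111,  1.1249],
       [ 0.    ,  0.    ,  0.    ,  1.    ]])}
wrist {'intrinsics': array([[267.859 ,   0.    , 252.9134],
       [  0.    , 267.859 , 190.735 ],
       [  0.    ,   0.    ,   1.    ]]), 'T_tool_cam': array([[-0.0001,  0.9443,  0.329 , -0.0853],
       [ 0.0001, -0.329 ,  0.9443, -0.0693],
       [ 1.    ,  0.0002, -0.    ,  0.0007],
       [ 0.    ,  0.    ,  0.    ,  1.    ]])}
```

View pics/scene0.png

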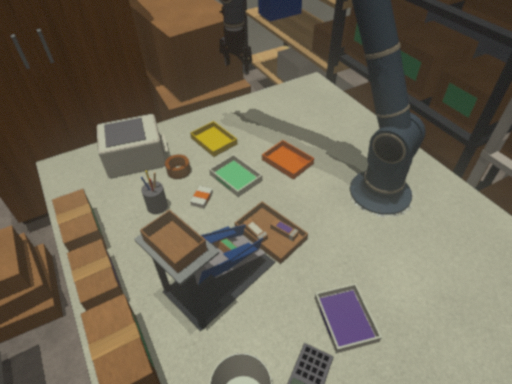

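View pics/side0.png

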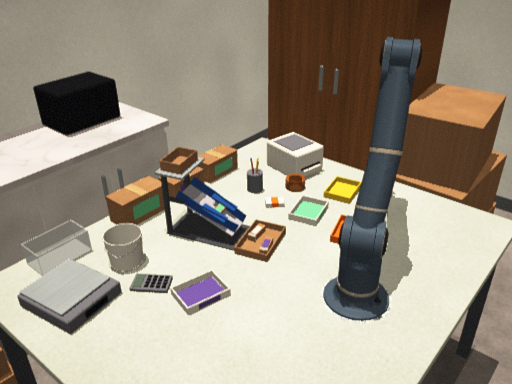

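View pics/wrist0.png

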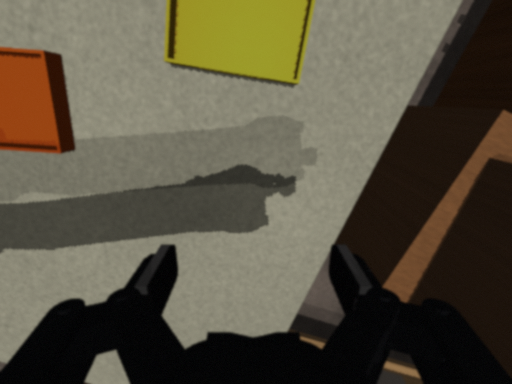

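The scene view has the chute at about (230,255), the catch carton at (271,231), the green tray at (236,176), the purple tray at (347,318), and orange and yellow decoy trays. I'll enlarge the chute.

```bash
python3 - <<'E'
import cv2
a=cv2.imread('pics/scene0.png')[190:330,130:310]; cv2.imwrite('pics/sc_c.png',cv2.resize(a,None,fx=4.2,fy=4.2,interpolation=cv2.INTER_CUBIC))
a=cv2.imread('pics/side0.png')[140:265,155:335]; cv2.imwrite('pics/si_c.png',cv2.resize(a,None,fx=4.2,fy=4.2,interpolation=cv2.INTER_CUBIC))
E
```

```text
(no output)
```

View pics/sc_c.png

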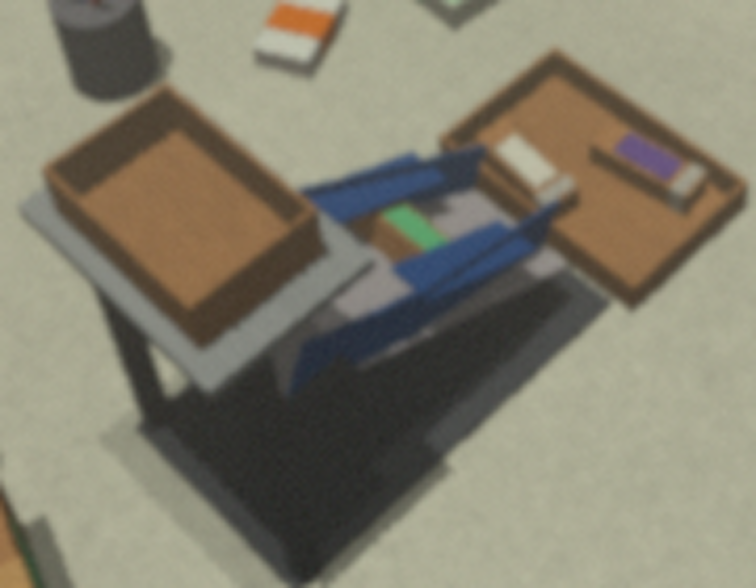

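View pics/si_c.png

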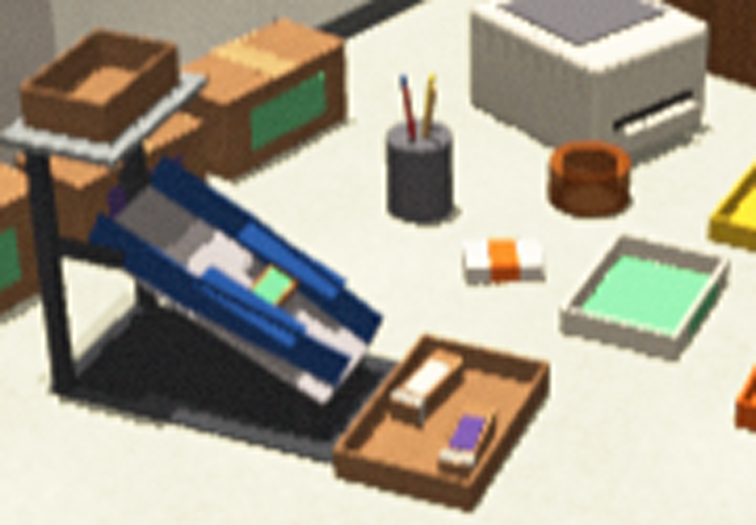

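```bash
cat > h.py <<'E'
import numpy as np,cv2
from workcell import bot
from scipy.spatial.transform import Rotation as R
np.set_printoptions(precision=4,suppress=True)
def ray(n,uv,pose=None):
    c=bot.camera_info(n); T=c['pose'] if pose is None else pose
    d=T[:3,:3]@np.linalg.solve(c['intrinsics'],[uv[0],uv[1],1.]); return T[:3,3],d/np.linalg.norm(d)
def plane(n,uv,z,pose=None):
    o,d=ray(n,uv,pose); return o+d*(z-o[2])/d[2]
def tri(rays):
    A=sum(np.eye(3)-np.outer(d,d) for o,d in rays); b=sum((np.eye(3)-np.outer(d,d))@o for o,d in rays)
    p=np.linalg.solve(A,b); return p,[np.linalg.norm(np.cross(p-o,d)) for o,d in rays]
def proj(n,p,pose=None):
    c=bot.camera_info(n); T=c['pose'] if pose is None else pose
    q=T[:3,:3].T@(np.asarray(p)-T[:3,3]); q=c['intrinsics']@q; return q[:2]/q[2]
def tool():
    o=bot.get_obs(); T=np.eye(4); T[:3,3]=o['tool_pos']; T[:3,:3]=R.from_rotvec(o['ee_rot']).as_matrix(); return T
E
python3 - <<'E'
from h import *
S=lambda x,y:(x/4.2+130-.4,y/4.2+190-.4)
D=lambda x,y:(x/4.2+155-.4,y/4.2+140-.4)
cs=[plane('scene',S(*p),.032) for p in [(555,50),(747,187),(633,295),(442,138)]]
cd=[plane('side',D(*p),.032) for p in [(425,337),(550,368),(470,495),(335,460)]]
print(np.array(cs)[:,:2],np.mean(cs,0)); print(np.array(cd)[:,:2],np.mean(cd,0))
def mask(n,hs,lo,hi):
    im=cv2.imread(f'pics/{n}0.png'); h=cv2.cvtColor(im,cv2.COLOR_BGR2HSV); m=cv2.inRange(h,np.array(lo),np.array(hi))
    k,l,s,c=cv2.connectedComponentsWithStats(m); return [(s[i],c[i]) for i in range(1,k) if s[i][4]>15]
for n in ['scene','side']:
    for s,c in mask(n,0,(50,90,60),(90,255,255)): print(n,s,c)
E
```

```text
[[ 0.3988 -0.1428]
 [ 0.3443  0.0479]
 [ 0.4681  0.0864]
 [ 0.5194 -0.1075]] [ 0.4326 -0.029   0.032 ]
[[ 0.5151 -0.1065]
 [ 0.3918 -0.1397]
 [ 0.3317  0.0546]
 [ 0.4536  0.0904]] [ 0.423  -0.0253  0.032 ]
scene [356  31   4  11  21] [357.4286  36.619 ]
scene [402  53  18  25 231] [410.      65.2338]
scene [444  85  32  30 478] [459.4331  99.477 ]
scene [217 162  37  27 515] [235.4039 174.668 ]
scene [223 240  13  10  44] [228.9773 244.1364]
side [215 157  17  18 159] [223.1321 165.9245]
side [133 195  27  24 332] [145.9578 206.3343]
side [294 201  28  17 269] [308.2528 209.197 ]
side [216 204   8   8  34] [219.4412 207.6176]
```

```bash
python3 - <<'E'
from h import *
p,e=tri([ray('scene',(229,244.1)),ray('side',(219.4,207.6))]); print('label',p,e)
yaw=np.radians(16.2); o=np.array([.620,.0286,0]); ex=np.array([np.cos(yaw),np.sin(yaw),0]); ey=np.array([-ex[1],ex[0],0])
a=np.radians(25); U=np.cos(a)*ex+[0,0,np.sin(a)]; N=-np.sin(a)*ex+[0,0,np.cos(a)]
q=p-o-[0,0,.1]; print('u,y,n',q@U,q@ey,q@N)
p,e=tri([ray('scene',(235.4,174.7)),ray('side',(308.25,209.2))]); print('tray',p,e)
# wall-top corners predicted
for s in(1,-1):
  for u in (-.12,.04,.14):
    w=.034+ (min(u,.04)+.12)/.16*.0215+.0015
    P=o+[0,0,.1]+u*U+s*w*ey+.04*N
    print(s,u,(proj('scene',P)-[129.6,189.6])*4.2,(proj('side',P)-[154.6,139.6])*4.2)
E
python3 - <<'E'
import cv2
a=cv2.imread('pics/scene0.png')[145:205,195:275]; cv2.imwrite('pics/st.png',cv2.resize(a,None,fx=7,fy=7,interpolation=cv2.INTER_CUBIC))
a=cv2.imread('pics/side0.png')[185:235,275:345]; cv2.imwrite('pics/dt.png',cv2.resize(a,None,fx=7,fy=7,interpolation=cv2.INTER_CUBIC))
E
```

```text
label [0.5963 0.0146 0.1161] [np.float64(0.0016197600666777816), np.float64(0.0016197600666779046)]
u,y,n -0.017416856940659347 -0.006858114491289206 0.02584919284308524
tray [ 0.4085 -0.3195  0.0175] [np.float64(0.0014468842437712717), np.float64(0.0014468842437712762)]
1 -0.12 [564.9237 203.2228] [350.1602 362.6771]
1 0.04 [429.0685 293.1627] [189.703  276.5867]
1 0.14 [309.4513 347.9774] [ 97.2147 215.5926]
-1 -0.12 [493.2942 148.1939] [383.3237 321.9208]
-1 0.04 [309.5028 191.0017] [249.5774 216.2829]
-1 0.14 [187.6867 234.9813] [161.106  158.4329]
```

View pics/st.png

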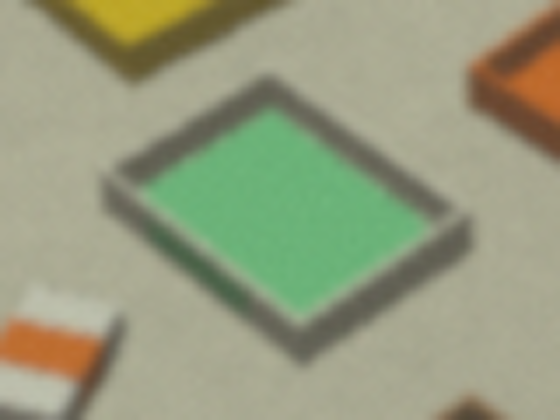

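View pics/dt.png

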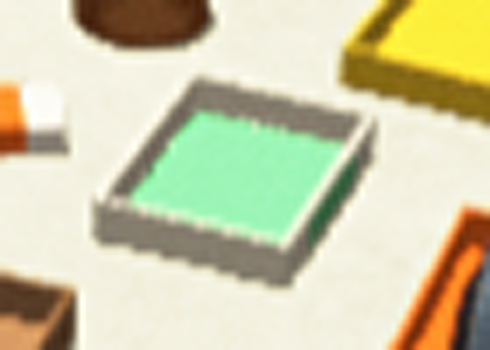

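```bash
cat >> h.py <<'E'
yaw=np.radians(16.2); O=np.array([.620,.0286,0])
def frame(yaw=yaw,O=O):
    ex=np.array([np.cos(yaw),np.sin(yaw),0]); ey=np.array([-ex[1],ex[0],0]); a=np.radians(25)
    U=np.cos(a)*ex+[0,0,np.sin(a)]; N=-np.sin(a)*ex+[0,0,np.cos(a)]; return U,ey,N,O+[0,0,.1]
def chute(u,y,n):
    U,ey,N,P=frame(); return P+u*U+y*ey+n*N
def uyn(p):
    U,ey,N,P=frame(); q=np.asarray(p)-P; return np.array([q@U,q@ey,q@N])
def Rc(s=1):
    U,ey,N,P=frame(); y=-N; z=s*U; return np.c_[np.cross(y,z),y,z]
def togo(p,Rt):
    T=tool(); d=T[:3,:3].T@(np.asarray(p)-T[:3,3])/.12; r=R.from_matrix(T[:3,:3].T@Rt).as_rotvec()/2
    print('offset',d.round(3),'turn',r.round(3),'deg',np.degrees(np.linalg.norm(r)*2).round(1))
E
python3 - <<'E'
from h import *
S=lambda x,y:(x/7+195-.4,y/7+145-.4)
D=lambda x,y:(x/7+275-.4,y/7+185-.4)
cs=np.array([plane('scene',S(*p),.03) for p in [(270,75),(472,217),(303,327),(103,180)]])
cd=np.array([plane('side',D(*p),.03) for p in [(200,78),(376,120),(290,252),(95,207)]])
for c in(cs,cd):
    print(c[:,:2],c.mean(0)); d=np.diff(np.r_[c,c[:1]],axis=0); print(np.linalg.norm(d,axis=1),np.degrees(np.arctan2(d[:,1],d[:,0])))
print(tool())
for s in(1,-1):
    print(s); togo(chute(-.015,0,.2),Rc(s)); print(Rc(s)); print(chute(-.015,0,.2))
E
```

```text
[[ 0.3728 -0.4048]
 [ 0.3337 -0.2529]
 [ 0.4456 -0.2273]
 [ 0.4868 -0.3748]] [ 0.4097 -0.315   0.03  ]
[0.1568 0.1147 0.1531 0.1178] [ 104.4443   12.8961  -74.3885 -165.2483]
[[ 0.4767 -0.3808]
 [ 0.3656 -0.4069]
 [ 0.3267 -0.2552]
 [ 0.4408 -0.2232]] [ 0.4025 -0.3165  0.03  ]
[0.1141 0.1567 0.1185 0.1616] [-166.7521  104.3958   15.6408  -77.1652]
[[-0.9388 -0.0006  0.3445  0.2325]
 [-0.3445  0.0014 -0.9388 -0.6333]
 [ 0.0001 -1.     -0.0015  0.3031]
 [ 0.      0.      0.      1.    ]]
1
offset [-4.117  0.241 -4.122] turn [ 0.176 -0.738  0.163] deg 88.9
[[ 0.279   0.4058  0.8703]
 [-0.9603  0.1179  0.2529]
 [-0.     -0.9063  0.4226]]
[0.5258 0.0012 0.2749]
-1
offset [-4.117  0.241 -4.122] turn [-0.166  0.805  0.179] deg 96.4
[[-0.279   0.4058 -0.8703]
 [ 0.9603  0.1179 -0.2529]
 [ 0.     -0.9063 -0.4226]]
[0.5258 0.0012 0.2749]
```

Tray centre is about (0.406, -0.316), with own x at about 14 degrees. The chute's yaw is about 16 degrees. I'm moving over the chute now.

```bash
python3 -m creep '{"offset":[[-0.25,0,-0.25],[-0.5,0,-0.5],[-0.75,0,-0.75],[-1,0,-1]],"turn":[[0,0,0],[0,0,0],[0,0,0],[0,0,0]]}' 0.75 25
python3 -m creep '{"offset":[[-0.25,0,-0.25],[-0.5,0,-0.5],[-0.75,0,-0.75],[-1,0,-1]],"turn":[[0,0,0],[0,0,0],[0,0,0],[0,0,0]]}'
python3 - <<'E'
from h import *
togo(chute(-.015,0,.2),Rc(1));print(bot.get_obs())
E
```

```text
time_s: 0.65
tool_pos: [0.3043, -0.4782, 0.3037]
ee_rot: [-0.361, 2.03, -2.03]
force: [0.6, -0.7, 0.2]
finger_gap: 0.0645
time_s: 1.15
tool_pos: [0.3756, -0.3242, 0.3038]
ee_rot: [-0.361, 2.03, -2.03]
force: [0.5, -1.0, 0.3]
finger_gap: 0.0641
offset [-2.11   0.241 -2.115] turn [ 0.175 -0.738  0.164] deg 88.9
{'time_s': 1.15, 'joint_positions': array([ 0.8054,  0.1871, -0.2035,  1.939 ,  0.0442,  1.0198, -0.6368]), 'joint_velocities': array([-0.4401, -0.1593, -0.2315,  0.2049,  0.0165, -0.0458, -0.6732]), 'effort': array([  2.7428, -32.8366,   0.0998, -22.1971,   0.0328,   0.1327,
         0.5655]), 'tool_pos': array([ 0.3756, -0.3242,  0.3038]), 'ee_rot': array([-0.3608,  2.0301, -2.03  ]), 'force': array([ 0.5087, -1.0359,  0.3193]), 'ft_torque': array([ 0.0009, -0.0504,  0.0367]), 'finger_gap': 0.06413635343390017}
```

Next, turn while moving the rest of the way.

```bash
python3 -m creep '{"offset":[[-0.25,0,-0.25],[-0.5,0,-0.5],[-0.75,0,-0.75],[-1,0,-1],[-1,0,-1]],"turn":[[0.02,-0.09,0.02],[0.04,-0.18,0.04],[0.06,-0.27,0.06],[0.08,-0.36,0.08],[0.08,-0.36,0.08]]}'
python3 - <<'E'
from h import *
togo(chute(-.015,0,.2),Rc(1))
E
```

```text
time_s: 1.78
tool_pos: [0.4469, -0.1686, 0.3039]
ee_rot: [-0.743, 1.395, -1.618]
force: [-0.1, -0.0, -1.0]
finger_gap: 0.0642
offset [-1.53   0.36  -0.147] turn [ 0.094 -0.376  0.079] deg 45.3
```

```bash
python3 -m creep '{"offset":[[-0.25,0.06,-0.02],[-0.5,0.12,-0.05],[-0.75,0.18,-0.07],[-1,0.24,-0.1],[-1,0.24,-0.1]],"turn":[[0.02,-0.09,0.02],[0.04,-0.18,0.04],[0.06,-0.27,0.06],[0.09,-0.37,0.08],[0.09,-0.37,0.08]]}'
python3 - <<'E'
from h import *
togo(chute(-.015,0,.2),Rc(1))
E
```

```text
time_s: 2.4
tool_pos: [0.4983, -0.0599, 0.2836]
ee_rot: [-0.963, 0.744, -1.145]
force: [-0.2, 0.5, -0.5]
finger_gap: 0.0641
offset [-0.429  0.218  0.292] turn [ 0.003 -0.008 -0.001] deg 1.0
```

```bash
python3 -m creep '{"offset":[[-0.21,0.1,0.15],[-0.43,0.22,0.29],[-0.43,0.22,0.29]],"turn":[[0,0,0],[0,-0.01,0],[0,-0.01,0]]}'
python3 - <<'E'
from h import *
togo(chute(-.015,0,.2),Rc(1))
T=tool();np.save('T1.npy',T)
im=bot.capture('wrist');cv2.imwrite('pics/w1.png',im[:,:,::-1])
P=T@bot.camera_info('wrist')['T_tool_cam']
for nm,c in dict(boxUL=(-.033,.0,.024),top=(-.003,0,.024),lipendL=(.035,.025,.033),lipendR=(.035,-.025,.033),lipbotL=(-.07,.025,.033),lipbotR=(-.07,-.025,.033),fl1=(-.12,.034,0),fl2=(-.12,-.034,0)).items(): print(nm,proj('wrist',chute(*c),P))
E
```

```text
time_s: 2.78
tool_pos: [0.5264, 0.0021, 0.2749]
ee_rot: [-0.973, 0.728, -1.133]
force: [-0.5, 0.1, 0.4]
finger_gap: 0.0644
offset [ 0.005 -0.003 -0.006] turn [ 0.003  0.002 -0.001] deg 0.4
boxUL [234.6576 190.8515]
top [265.6579 191.0385]
lipendL [308.5975 168.4155]
lipendR [304.8873 218.802 ]
lipbotL [192.6469 167.7691]
lipbotR [196.228  218.0867]
fl1 [149.8972 150.8856]
fl2 [157.4206 212.5702]
```

View pics/w1.png

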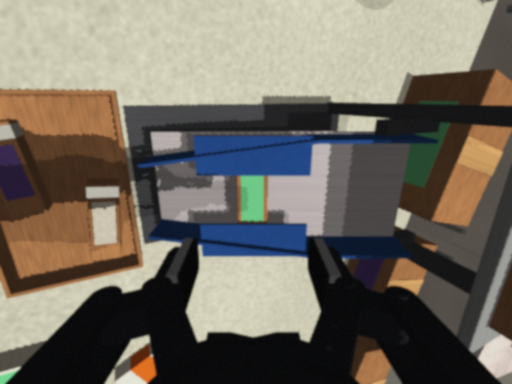

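The wrist view shows the green label at (239–267, 175–222) between the lips. The lip ends are at (311,174) and (307,224), about 6 px lower and 3 px right of where I predicted. I'll refine the chute pose from that.

```bash
python3 - <<'E'
from h import *
im=cv2.imread('pics/w1.png'); h=cv2.cvtColor(im,cv2.COLOR_BGR2HSV)
g=cv2.inRange(h,np.array((50,80,60)),np.array((90,255,255)))[160:240,220:290]
ys,xs=np.nonzero(g); print('green',xs.min()+220,xs.max()+220,ys.min()+160,ys.max()+160)
b=cv2.inRange(h,np.array((100,140,90)),np.array((125,255,255)))
for x in (205,220,285,300): print(x,[ (r[0],r[-1]) for r in np.split(np.nonzero(b[120:270,x])[0]+120,np.where(np.diff(np.nonzero(b[120:270,x])[0])>1)[0]+1)])
for y in (155,165,170,228,235): 
    r=np.nonzero(b[y,150:350])[0]+150; print(y,r.min(),r.max())
cv2.imwrite('pics/w1c.png',cv2.resize(im[120:270,130:330],None,fx=4,fy=4,interpolation=cv2.INTER_CUBIC))
E
```

```text
green 241 262 175 221
205 [(np.int64(136), np.int64(153)), (np.int64(155), np.int64(174)), (np.int64(225), np.int64(239)), (np.int64(243), np.int64(254))]
220 [(np.int64(136), np.int64(151)), (np.int64(154), np.int64(174)), (np.int64(225), np.int64(240)), (np.int64(245), np.int64(254))]
285 [(np.int64(136), np.int64(174)), (np.int64(225), np.int64(248)), (np.int64(252), np.int64(254))]
300 [(np.int64(136), np.int64(140)), (np.int64(143), np.int64(174)), (np.int64(225), np.int64(250)), (np.int64(254), np.int64(255))]
155 205 310
165 150 309
170 197 309
228 200 304
235 201 304
```

View pics/w1c.png

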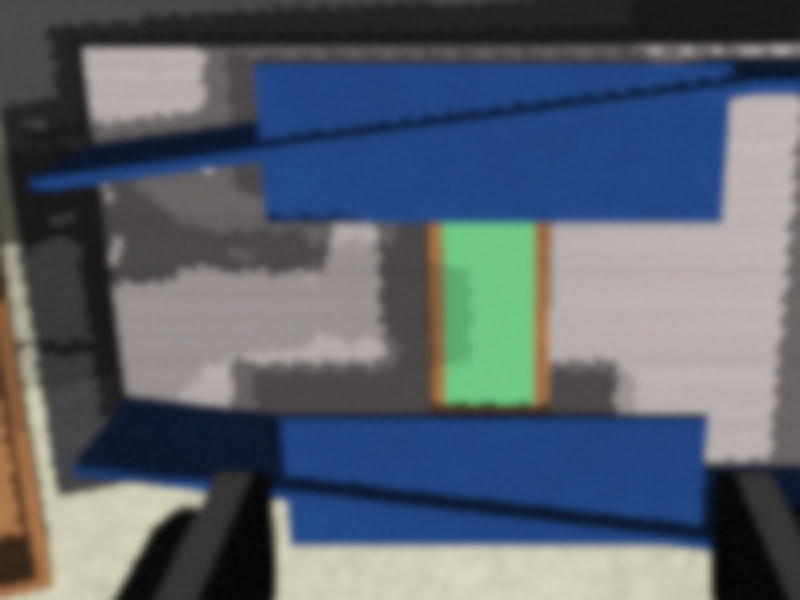

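```bash
python3 - <<'E'
s=open('h.py').read()
s=s.replace("O=np.array([.620,.0286,0])\n","O=np.array([.620,.0286,0]); O=O+.003*np.array([np.cos(yaw),np.sin(yaw),0])-.006*np.array([-np.sin(yaw),np.cos(yaw),0])\n")
open('h.py','w').write(s)
E
python3 - <<'E'
from h import *
T=np.load('T1.npy');P=T@bot.camera_info('wrist')['T_tool_cam']
for nm,c in dict(boxUL=(-.033,.0,.024),top=(-.003,0,.024),lipendL=(.035,.025,.033),lipendR=(.035,-.025,.033),lipbotL=(-.07,.025,.033),lipbotR=(-.07,-.025,.033)).items(): print(nm,proj('wrist',chute(*c),P))
togo(chute(-.018,0,.12),Rc(1)); togo(chute(-.018,0,.080),Rc(1)); print(uyn(tool()[:3,3]))
E
```

```text
boxUL [237.636  196.2366]
top [268.2673 196.4247]
lipendL [310.8371 174.4608]
lipendR [307.0321 223.8672]
lipbotL [196.3604 173.8087]
lipbotR [199.6682 223.1496]
offset [0.045 0.676 0.002] turn [ 0.003  0.001 -0.001] deg 0.4
offset [0.045 1.01  0.005] turn [ 0.003  0.001 -0.001] deg 0.4
[-0.0177  0.0052  0.2012]
```

The refined model matches the picture to under a pixel. Descending astride the box.

```bash
python3 -m creep '{"offset":[[0.02,0.2,0],[0.045,0.4,0],[0.045,0.6,0],[0.045,0.68,0],[0.045,0.68,0]],"turn":[[0,0,0],[0,0,0],[0,0,0],[0,0,0],[0,0,0]]}'
python3 - <<'E'
from h import *
print(uyn(tool()[:3,3]));togo(chute(-.018,0,.080),Rc(1))
im=bot.capture('wrist');cv2.imwrite('pics/w2.png',im[:,:,::-1])
im=bot.capture('side');cv2.imwrite('pics/d2.png',cv2.resize(im[110:270,140:340,::-1],None,fx=3.7,fy=3.7))
E
```

```text
time_s: 3.45
tool_pos: [0.56, 0.0038, 0.2007]
ee_rot: [-0.972, 0.73, -1.137]
force: [-0.1, 0.3, 0.3]
finger_gap: 0.0642
[-0.0186 -0.0011  0.1198]
offset [-0.009  0.332  0.007] turn [ 0.003 -0.    -0.   ] deg 0.4
```

View pics/w2.png

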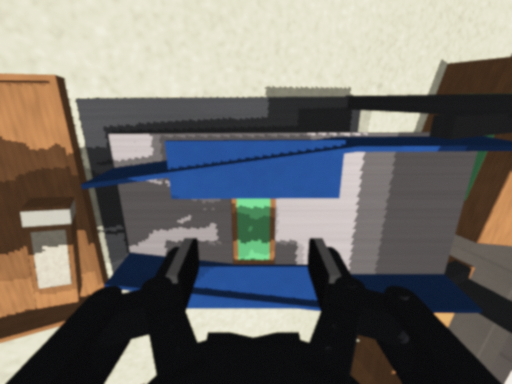

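View pics/d2.png

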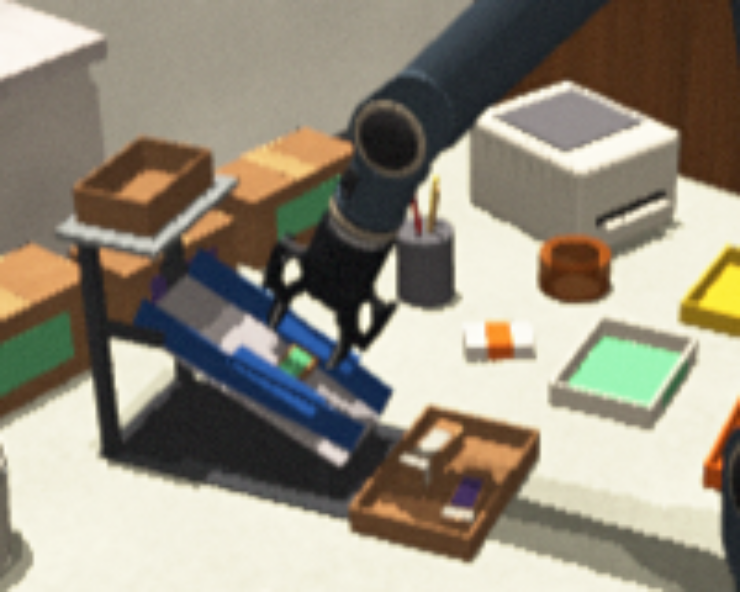

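The box is centred between the open fingers (label 234–275, fingers at 185 and 325). Going down the rest of the way.

```bash
python3 -m creep '{"offset":[[0,0.1,0],[0,0.2,0],[0,0.29,0],[0,0.33,0],[0,0.33,0]],"turn":[[0,0,0],[0,0,0],[0,0,0],[0,0,0],[0,0,0]]}'
python3 -m creep '{"offset":[[0,0,0],[0,0,0],[0,0,0]],"turn":[[0,0,0],[0,0,0],[0,0,0]]}' 0.5
python3 - <<'E'
from h import *
print(uyn(tool()[:3,3]))
im=bot.capture('wrist');cv2.imwrite('pics/w3.png',im[:,:,::-1])
im=bot.capture('side');cv2.imwrite('pics/d3.png',cv2.resize(im[160:240,170:270,::-1],None,fx=7,fy=7))
E
```

```text
time_s: 4.18
tool_pos: [0.576, 0.0096, 0.1645]
ee_rot: [-0.973, 0.729, -1.136]
force: [-0.7, 0.6, 0.2]
finger_gap: 0.0645
time_s: 4.55
tool_pos: [0.5762, 0.0091, 0.1654]
ee_rot: [-0.972, 0.728, -1.137]
force: [0.7, -0.6, -0.2]
finger_gap: 0.0427
[-0.0182 -0.0005  0.0806]
```

View pics/w3.png

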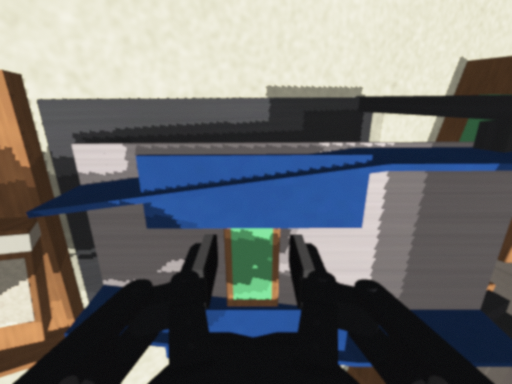

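View pics/d3.png

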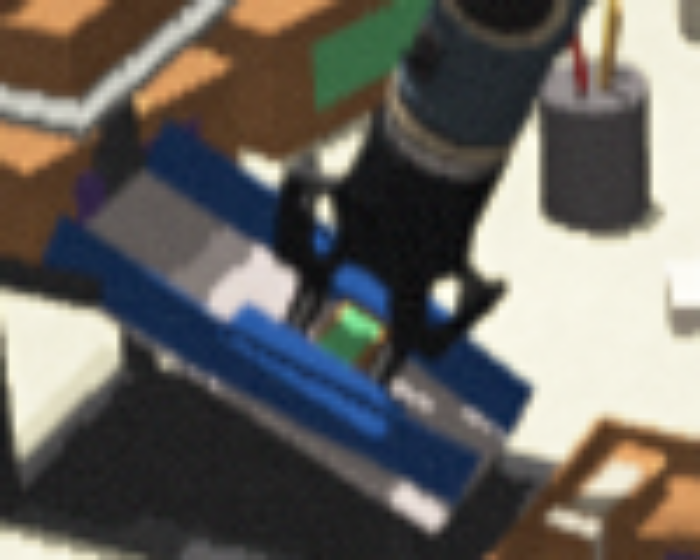

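The box sits between the fingers (label 230–278), with no contact force. I'll push up with the lower finger only, jaws still open.

```bash
python3 -m creep '{"offset":[[0,0.02,0],[0,0.02,0.04],[0,0.02,0.08],[0,0.02,0.13],[0,0.02,0.18],[0,0.02,0.23],[0,0.02,0.28],[0,0.02,0.28]],"turn":[[0,0,0],[0,0,0],[0,0,0],[0,0,0],[0,0,0],[0,0,0],[0,0,0],[0,0,0]]}'
python3 - <<'E'
from h import *
print(uyn(tool()[:3,3]))
im=bot.capture('wrist');cv2.imwrite('pics/w4.png',im[:,:,::-1])
E
```

```text
time_s: 5.65
tool_pos: [0.6074, 0.0185, 0.1775]
ee_rot: [-0.97, 0.727, -1.137]
force: [0.6, -0.6, 0.6]
finger_gap: 0.043
[ 0.0165 -0.0002  0.0779]
```

View pics/w4.png

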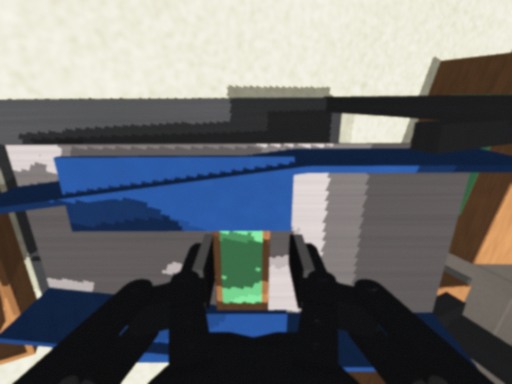

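The box is moving with the lower finger (label now 218–268 against the left finger). Pushing on.

```bash
python3 -m creep '{"offset":[[0,0,0.06],[0,0,0.12],[0,0,0.18],[0,0,0.25],[0,0,0.32],[0,0,0.38],[0,0,0.44],[0,0,0.44]],"turn":[[0,0,0],[0,0,0],[0,0,0],[0,0,0],[0,0,0],[0,0,0],[0,0,0],[0,0,0]]}'
python3 - <<'E'
from h import *
print(uyn(tool()[:3,3]))
im=bot.capture('wrist');cv2.imwrite('pics/w5.png',im[:,:,::-1])
im=bot.capture('side');cv2.imwrite('pics/d5.png',cv2.resize(im[130:240,150:290,::-1],None,fx=5,fy=5))
E
```

```text
time_s: 6.7
tool_pos: [0.6538, 0.0321, 0.1998]
ee_rot: [-0.969, 0.726, -1.137]
force: [0.9, 0.1, 1.1]
finger_gap: 0.0429
[ 0.0697 -0.0001  0.0776]
```

View pics/w5.png

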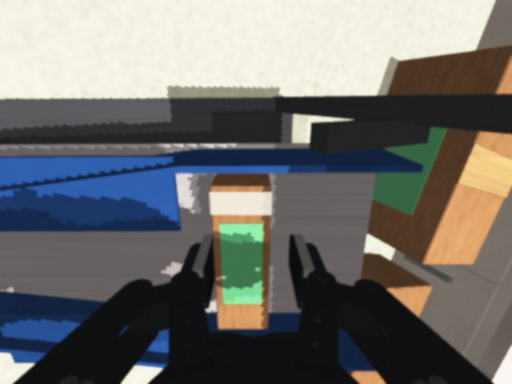

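View pics/d5.png

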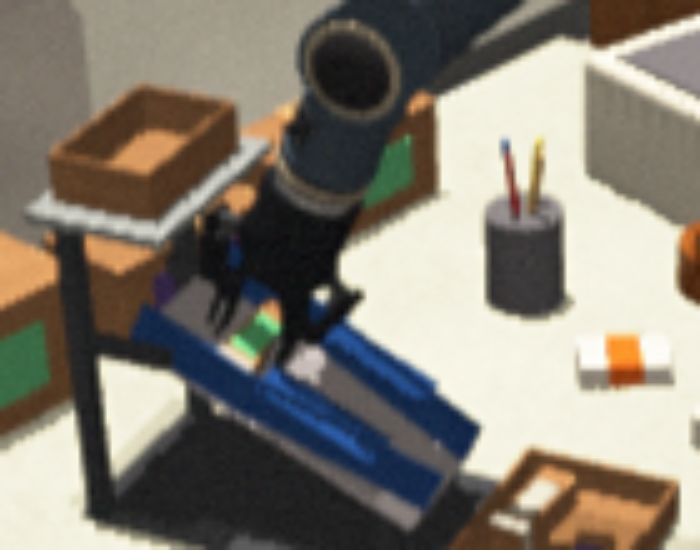

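The box lies wholly clear of the lips: its lower face is at column 212 and the lip end at 178. I'll centre the jaws on it and close.

```bash
python3 - <<'E'
from h import *
P=tool()@bot.camera_info('wrist')['T_tool_cam']
for c in[(.0632,.045,.024),(.0632,0,.024),(.0632,-.045,.024)]: print(proj('wrist',chute(*c),P))
E
python3 -m creep '{"offset":[[0,0.01,-0.03],[0,0.01,-0.06],[0,0.01,-0.06]],"turn":[[0,0,0],[0,0,0],[0,0,0]]}'
python3 -m creep '{"offset":[[0,0,0],[0,0,0],[0,0,0],[0,0,0]],"turn":[[0,0,0],[0,0,0],[0,0,0],[0,0,0]]}' 0 35
python3 - <<'E'
from h import *
print(uyn(tool()[:3,3]))
im=bot.capture('wrist');cv2.imwrite('pics/w6.png',im[:,:,::-1])
E
```

```text
[241.044  183.7282]
[242.1302 263.8241]
[243.014 329.   ]
time_s: 7.18
tool_pos: [0.6462, 0.0297, 0.1946]
ee_rot: [-0.972, 0.729, -1.137]
force: [-0.4, -0.1, -0.6]
finger_gap: 0.0423
time_s: 7.68
tool_pos: [0.6467, 0.0299, 0.1952]
ee_rot: [-0.972, 0.728, -1.137]
force: [-3.1, -0.2, 4.5]
finger_gap: 0.0291
[ 0.0611 -0.0002  0.0766]
```

View pics/w6.png

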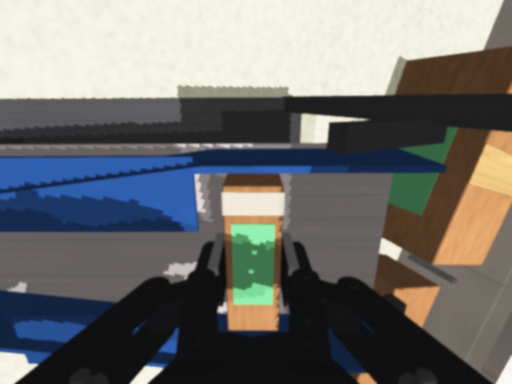

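Gripped (gap 29.1 mm). Lifting square to the floor, then back towards the outlet.

```bash
python3 -m creep '{"offset":[[0,-0.06,0],[0,-0.15,0],[0,-0.25,0],[0,-0.35,0],[0,-0.45,0],[0,-0.55,-0.1],[0,-0.65,-0.25],[0,-0.75,-0.4]],"turn":[[0,0,0],[0,0,0],[0,0,0],[0,0,0],[0,0,0],[0,0,0],[0,0,0],[0,0,0]]}'
python3 - <<'E'
from h import *
print(uyn(tool()[:3,3]), bot.get_obs()['joint_positions'])
im=bot.capture('wrist');cv2.imwrite('pics/w7.png',im[:,:,::-1])
im=bot.capture('side');cv2.imwrite('pics/d7.png',cv2.resize(im[100:240,150:330,::-1],None,fx=4,fy=4))
ty=np.radians(14.4); x=np.array([np.cos(ty),np.sin(ty),0]); Rt=np.c_[np.cross([0,0,-1.],x),[0,0,-1.],x]
togo([.406,-.316,.25],Rt); print(tool())
E
```

```text
time_s: 8.72
tool_pos: [0.567, 0.0067, 0.2566]
ee_rot: [-0.973, 0.729, -1.137]
force: [-0.4, -0.2, -1.8]
finger_gap: 0.0293
[ 0.0118 -0.0002  0.1673] [ 0.4095  0.2678 -0.5303  2.0476  0.1136  0.4412  0.1154]
offset [ 2.205 -0.792 -1.869] turn [-0.214  0.016 -0.003] deg 24.6
[[ 0.279   0.3988  0.8735  0.566 ]
 [-0.9603  0.1151  0.2542  0.006 ]
 [ 0.0009 -0.9098  0.4151  0.2564]
 [ 0.      0.      0.      1.    ]]
```

View pics/w7.png

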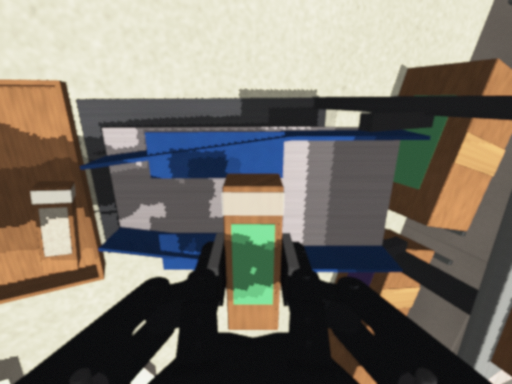

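View pics/d7.png

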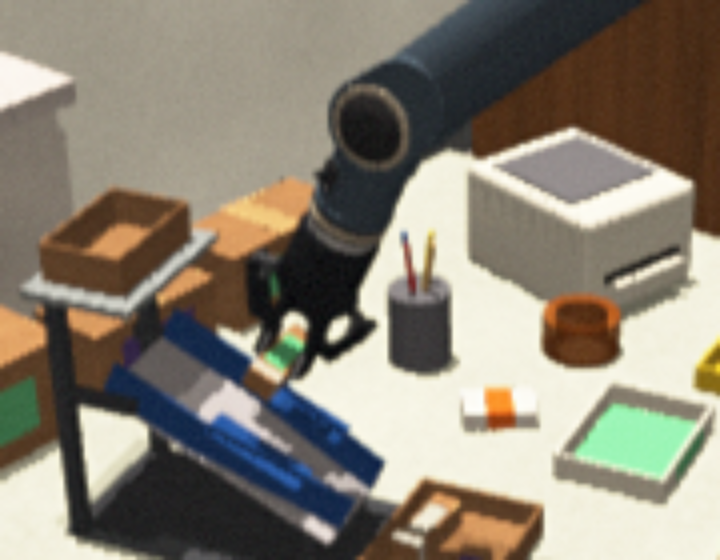

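Box lifted clear and level in the jaws. Carrying it to the green tray.

```bash
python3 -m creep '{"offset":[[0.1,-0.08,-0.1],[0.25,-0.16,-0.2],[0.4,-0.24,-0.35],[0.55,-0.32,-0.5],[0.7,-0.4,-0.65],[0.85,-0.45,-0.8],[1,-0.5,-0.95],[1,-0.5,-0.95]],"turn":[[0,0,0],[0,0,0],[-0.02,0,0],[-0.05,0,0],[-0.07,0,0],[-0.09,0,0],[-0.1,0,0],[-0.1,0,0]]}'
cat >> h.py <<'E'
ty=np.radians(14.4); _x=np.array([np.cos(ty),np.sin(ty),0]); Rt=np.c_[np.cross([0,0,-1.],_x),[0,0,-1.],_x]
E
python3 - <<'E'
from h import *
togo([.406,-.316,.25],Rt); print(bot.get_obs()['joint_positions'])
E
```

```text
time_s: 9.82
tool_pos: [0.4783, -0.1458, 0.2633]
ee_rot: [-1.138, 0.857, -1.081]
force: [-0.8, 0.3, -1.8]
finger_gap: 0.0291
offset [ 1.196 -0.113 -0.971] turn [-0.115  0.014 -0.002] deg 13.3
[ 0.7518  0.2087 -0.547   2.0602 -0.0041  0.7     0.5088]
```

```bash
python3 -m creep '{"offset":[[0.15,-0.03,-0.12],[0.3,-0.06,-0.25],[0.45,-0.08,-0.4],[0.6,-0.1,-0.55],[0.75,-0.1,-0.7],[0.9,-0.11,-0.85],[1,-0.11,-0.97],[1,-0.11,-0.97]],"turn":[[-0.01,0,0],[-0.03,0,0],[-0.05,0,0],[-0.07,0.01,0],[-0.09,0.01,0],[-0.115,0.014,0],[-0.115,0.014,0],[-0.115,0.014,0]]}'
python3 - <<'E'
from h import *
togo([.406,-.316,.25],Rt); print(bot.get_obs()['joint_positions'])
T=tool(); np.save('T8.npy',T)
im=bot.capture('wrist');cv2.imwrite('pics/w8.png',im[:,:,::-1])
P=T@bot.camera_info('wrist')['T_tool_cam']
c=np.array([.406,-.316,.03]);ex=_x;ey=np.array([-ex[1],ex[0],0])
for a,b in((1,1),(1,-1),(-1,-1),(-1,1)): print(a,b,proj('wrist',c+.06*a*ex+.08*b*ey,P))
E
```

```text
time_s: 10.82
tool_pos: [0.3999, -0.2932, 0.2492]
ee_rot: [-1.317, 1.023, -1.017]
force: [0.6, 0.5, -1.2]
finger_gap: 0.0292
offset [ 0.197 -0.007  0.002] turn [ 0.     0.001 -0.002] deg 0.3
[ 0.898   0.2697 -0.412   1.991   0.1327  0.91    0.6708]Traceback (most recent call last):
  File "<stdin>", line 6, in <module>
NameError: name '_x' is not defined
```

View pics/w8.png

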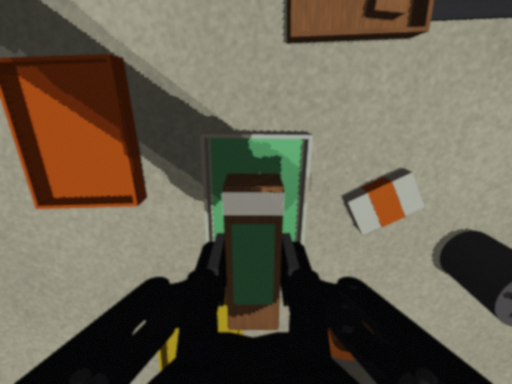

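The green tray lies below: rim corners at (203,136) and (311,133), with green card inside. The orange tray (85,130) and yellow tray (170,340) are decoys. I'll check the predicted corners against these.

```bash
python3 - <<'E'
from h import *
import h
T=np.load('T8.npy');P=T@bot.camera_info('wrist')['T_tool_cam']
c=np.array([.406,-.316,.03]);ex=h._x;ey=np.array([-ex[1],ex[0],0])
for a,b in((1,1),(-1,1),(1,0),(-1,0)): print(a,b,proj('wrist',c+.06*a*ex+.08*b*ey,P))
l=plane('wrist',(203,135),.03,P);r=plane('wrist',(311.5,133),.03,P); print(l,r,np.linalg.norm(r-l),np.degrees(np.arctan2(*(r-l)[[1,0]])),(l+r)/2-.08*ey)
im=cv2.imread('pics/w8.png');cv2.imwrite('pics/w8c.png',cv2.resize(im[115:265,180:340],None,fx=4.5,fy=4.5))
E
```

```text
1 1 [310.0584 126.5246]
-1 1 [196.1167 126.2372]
1 0 [305.0803 197.74  ]
-1 0 [200.7421 197.4563]
[ 0.3368 -0.2606  0.03  ] [ 0.4478 -0.2296  0.03  ] 0.11531145726098911 15.584562852883119 [ 0.4122 -0.3226  0.03  ]
```

View pics/w8c.png

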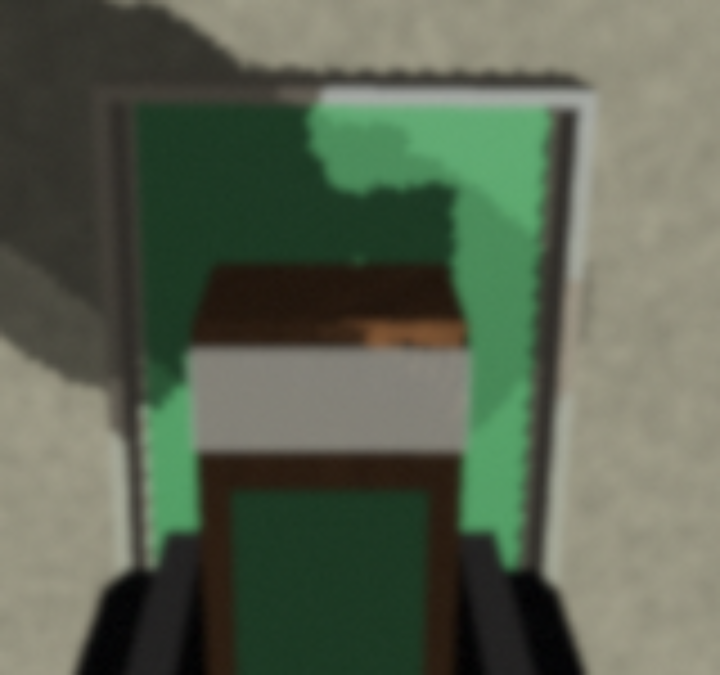

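```bash
python3 - <<'E'
from h import *
togo([.411,-.322,.13],Rt); 
E
```

```text
offset [0.266 0.995 0.02 ] turn [-0.     0.002 -0.002] deg 0.3
```

```bash
python3 -m creep '{"offset":[[0.13,0,0.01],[0.27,0.1,0.02],[0.27,0.3,0.02],[0.27,0.5,0.02],[0.27,0.7,0.02],[0.27,0.88,0.02],[0.27,0.99,0.02],[0.27,0.99,0.02]],"turn":[[0,0,0],[0,0,0],[0,0,0],[0,0,0],[0,0,0],[0,0,0],[0,0,0],[0,0,0]]}'
python3 - <<'E'
from h import *
togo([.411,-.322,.084],Rt); print(bot.get_obs()['force'])
im=bot.capture('wrist');cv2.imwrite('pics/w9.png',im[:,:,::-1])
E
```

```text
time_s: 11.88
tool_pos: [0.4111, -0.3223, 0.1297]
ee_rot: [-1.317, 1.022, -1.014]
force: [0.1, -0.6, -0.5]
finger_gap: 0.0293
offset [-0.001  0.381 -0.   ] turn [ 0.     0.003 -0.002] deg 0.4
[ 0.1409 -0.5664 -0.5349]
```

View pics/w9.png

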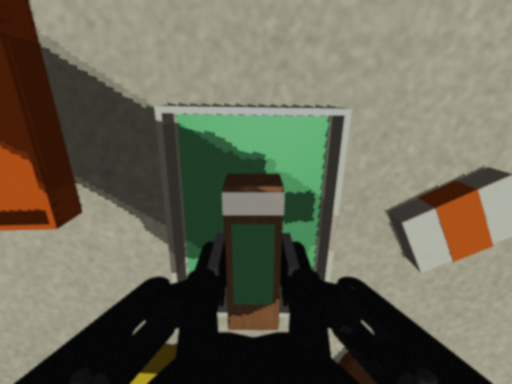

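The box is centred over the tray (rim 156–350, box 222–284) and parallel to it. Lowering slowly.

```bash
python3 -m creep '{"offset":[[0,0.08,0],[0,0.16,0],[0,0.24,0],[0,0.3,0],[0,0.34,0],[0,0.37,0],[0,0.38,0],[0,0.38,0]],"turn":[[0,0,0],[0,0,0],[0,0,0],[0,0,0],[0,0,0],[0,0,0],[0,0,0],[0,0,0]]}'
python3 -m creep '{"offset":[[0,0.005,0],[0,0.01,0],[0,0.01,0]],"turn":[[0,0,0],[0,0,0],[0,0,0]]}'
python3 -m creep '{"offset":[[0,0.005,0],[0,0.01,0],[0,0.01,0]],"turn":[[0,0,0],[0,0,0],[0,0,0]]}'
```

```text
time_s: 12.92
tool_pos: [0.4114, -0.3222, 0.0854]
ee_rot: [-1.317, 1.02, -1.016]
force: [0.4, -0.0, -1.5]
finger_gap: 0.0293
time_s: 13.3
tool_pos: [0.4113, -0.3221, 0.0841]
ee_rot: [-1.317, 1.02, -1.016]
force: [-0.1, -0.1, -1.2]
finger_gap: 0.0293
time_s: 13.68
tool_pos: [0.4113, -0.3221, 0.0828]
ee_rot: [-1.317, 1.02, -1.016]
force: [-0.3, -0.4, -2.2]
finger_gap: 0.0295
```

```bash
python3 -m creep '{"offset":[[0,0.005,0],[0,0.01,0],[0,0.01,0]],"turn":[[0,0,0],[0,0,0],[0,0,0]]}'
python3 -m creep '{"offset":[[0,0.004,0],[0,0.008,0],[0,0.008,0]],"turn":[[0,0,0],[0,0,0],[0,0,0]]}'
```

```text
time_s: 14.05
tool_pos: [0.4113, -0.3221, 0.0816]
ee_rot: [-1.317, 1.02, -1.016]
force: [-0.4, 0.1, -0.7]
finger_gap: 0.029
time_s: 14.42
tool_pos: [0.4113, -0.3221, 0.0807]
ee_rot: [-1.317, 1.02, -1.016]
force: [-0.5, 0.3, -1.3]
finger_gap: 0.0292
```

```bash
python3 -m creep '{"offset":[[0,0.004,0],[0,0.008,0],[0,0.008,0]],"turn":[[0,0,0],[0,0,0],[0,0,0]]}'
python3 - <<'E'
from h import *
im=bot.capture('side');cv2.imwrite('pics/d10.png',cv2.resize(im[170:240,265:355,::-1],None,fx=8,fy=8))
E
```

```text
time_s: 14.8
tool_pos: [0.4114, -0.3221, 0.0804]
ee_rot: [-1.318, 1.02, -1.016]
force: [-1.1, 1.7, 5.7]
finger_gap: 0.0292
```

View pics/d10.png

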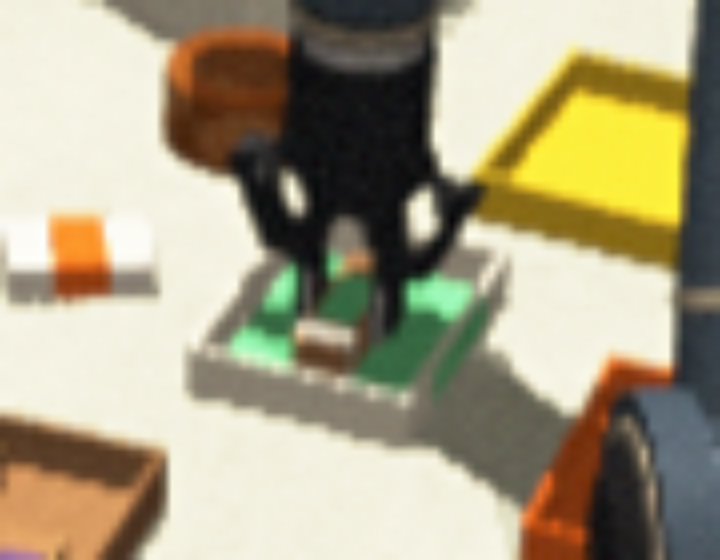

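Touchdown: the force rose to +5.7 N at z = 80.4 mm, where I expected contact. Releasing and retreating straight up.

```bash
python3 -m creep '{"offset":[[0,0,0],[0,0,0],[0,0,0],[0,0,0]],"turn":[[0,0,0],[0,0,0],[0,0,0],[0,0,0]]}' 0.6
python3 -m creep '{"offset":[[0,-0.1,0],[0,-0.2,0],[0,-0.35,0],[0,-0.5,0],[0,-0.65,0],[0,-0.8,0],[0,-0.95,0],[0,-0.95,0]],"turn":[[0,0,0],[0,0,0],[0,0,0],[0,0,0],[0,0,0],[0,0,0],[0,0,0],[0,0,0]]}'
python3 - <<'E'
from h import *
import h
T=tool()
im=bot.capture('wrist');cv2.imwrite('pics/w11.png',im[:,:,::-1])
for n in('scene','side'):
    im=bot.capture(n);cv2.imwrite(f'pics/{n}11.png',im[:,:,::-1])
E
```

```text
time_s: 15.35
tool_pos: [0.4113, -0.3221, 0.0797]
ee_rot: [-1.317, 1.02, -1.016]
force: [-0.4, -0.8, 1.1]
finger_gap: 0.0514
time_s: 16.35
tool_pos: [0.4121, -0.323, 0.1959]
ee_rot: [-1.317, 1.016, -1.02]
force: [0.2, -0.2, -0.8]
finger_gap: 0.051
```

View pics/w11.png

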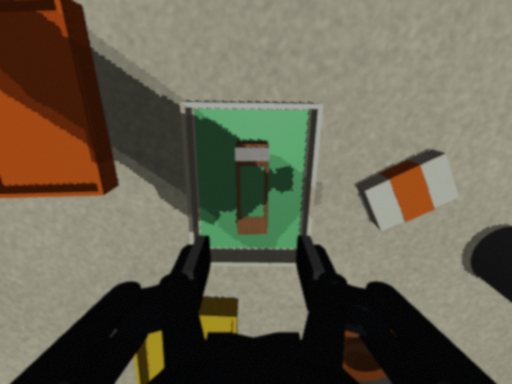

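View pics/side11.png

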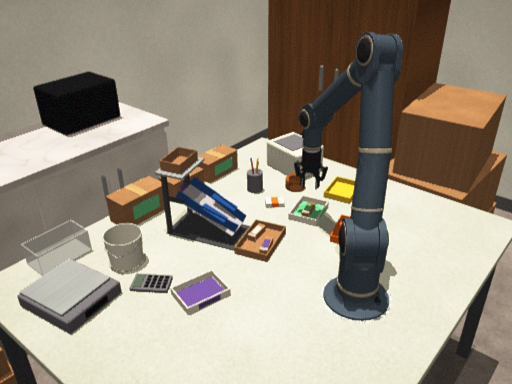

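View pics/scene11.png

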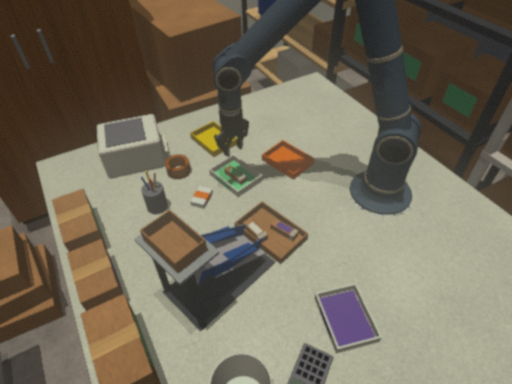

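The box lies flat in the middle of the green tray, label up (wrist view: box 235–269 by 142–234, inside rim 190–318 by 105–262). The other objects look unmoved, and the gripper is clear at z = 0.196. Handing in.

```bash
python3 - <<'E'
from workcell import bot
import cv2,numpy as np
for n in('scene','side'):
    a=cv2.imread(f'pics/{n}0.png').astype(int);b=cv2.imread(f'pics/{n}11.png').astype(int)
    m=(np.abs(a-b).max(2)>50).astype(np.uint8);k,l,s,c=cv2.connectedComponentsWithStats(m)
    print(n,[list(map(int,x)) for x in s[1:] if x[4]>25])
o=bot.get_obs();print(o['time_s'],np.abs(o['joint_velocities']).max())
print(bot.close_job())
E
```

```text
scene [[220, 0, 22, 21, 351], [302, 0, 17, 13, 144], [259, 17, 27, 21, 166], [252, 32, 28, 32, 456], [382, 44, 17, 10, 45], [218, 75, 31, 20, 210], [214, 96, 35, 53, 1111], [243, 109, 135, 55, 1596], [224, 150, 6, 7, 34], [277, 160, 32, 12, 229], [304, 160, 52, 16, 305], [248, 164, 36, 15, 277], [224, 166, 32, 19, 364], [222, 239, 8, 5, 29], [219, 246, 11, 6, 41]]
side [[369, 32, 23, 15, 160], [365, 35, 8, 19, 44], [402, 39, 19, 34, 336], [358, 43, 11, 20, 120], [344, 63, 9, 15, 37], [388, 67, 19, 82, 464], [373, 71, 8, 33, 74], [402, 105, 7, 9, 43], [300, 114, 8, 13, 59], [294, 133, 34, 57, 902], [359, 147, 18, 8, 59], [387, 150, 13, 6, 46], [388, 157, 9, 21, 105], [346, 168, 29, 51, 352], [380, 179, 33, 117, 2051], [215, 203, 11, 13, 79], [297, 202, 29, 18, 266], [317, 213, 23, 23, 271], [334, 218, 13, 24, 118]]
16.5 0.011870357021328675
the job is handed in; nothing more can be done
None
```

The green-label box is in the tray with the green card, lying flat and label up, and the job is handed in at 16.5 s (limit 53 s).

- **Push and lift:** I leaned the gripper square to the chute floor and set the open fingers astride the box. Using the lower finger only, I pushed the box up until the pictures showed it fully clear of the lips. Then I gripped it, lifted it square to the floor, and drew it back out from under the shelf.
- **Placing:** Lowering into the tray, the box touched down with about 6 N at the height I expected. I then released it and moved straight up.
- **Last checks:**
  - The wrist picture shows the box near the middle of the tray and parallel to its sides.
  - Comparing the first and last scene and side pictures, the only changes are at the arm, its shadow, the chute where the box had been, and the green tray.
  - Forces printed between moves stayed under 6 N.
  - The gripper was clear and still when I handed in.
- **Disagreement:** My first estimate of the chute's position was about 6 mm off sideways and 3 mm along the slope. The wrist camera showed the error, and I corrected it before any contact. The tray position needed a similar correction of about 8 mm. No other check failed.

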